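# Close up the battery packs on the charging rail and lock them in

### The arm

A 6-joint arm with a two-finger parallel gripper is mounted at the origin on the work surface. World frame = base frame: x ahead of the robot, y to its left, z up, the work surface at z = 0. Lengths are in m, angles in rad, forces in N, time in s.
With the tool pointing down it reaches from about 0.225 to 0.725 m from the base axis. Payload 3.1 kg.
Tool frame: the origin (TCP) lies at the very end of the fingers, on their centre line; the grasp point (between the pads) lies 19 mm behind it; x points along the fingers, y is the direction in which the jaws open and shut, and the axes are right-handed (so a half turn about x gives the same grasp; the last joint's range is limited). The gripper opens to 85 mm and grips with 20 to 120 N. Pads are 22 mm wide; open, the fingers measure 114 mm over their backs; the gripper's body (76 mm by 85 mm) begins 54 mm behind the grasp point. The pads swing forward as they close: fully open they stand 13 mm farther back than shut.
Start: joints at [-1.43, 0.048, 0.099, 1.622, 0, 1.443], TCP at [0.139, -0.506, 0.231] pointing down, gripper open.
Joint ranges: [-2.91, 2.91], [-0.99, 1.94], [-1.21, 1.42], [-2.12, 2.29], [-1.49, 1.47], [-3.14, 3.14]. Speed limits (rad/s): [2.79, 2.79, 3.14, 3.14, 3.14, 3.14].

### API

Orientations are given as a 3x3 rotation matrix whose columns are the frame's x, y, z axes.
In Python, from rig import bot gives the robot as it stands.
- The arm moves only by the shell command python3 -m handwheel 'ROWS' [FORCE]. ROWS is JSON, a list of rows, each an object of numbers: "hand": the closure, from 0 (fully open) to 1 (shut); "x", "y", "z": the shift along the world's x, y, z in m; "ax", "ay", "az": the turn, a rotation vector about the world's x, y, z in rad. A call has exactly 8 rows; each row shifts and turns the pose as measured when the row begins; what a row does not reach is not made up. A row lasts 1/8 s, in which the tool goes at most 62.5 mm and 10.7 degrees, less where a joint would pass 70% of its speed; a pose out of reach is approached as far as the arm can. A call is refused whole if a number of a shift passes 0.0625 or a number of a turn 0.188, either way. A call with a gripper value outside its range is refused whole. The fingers move at their own pace and stop on an object; FORCE is the grip in N (left out, the last holds). Time passes only in rows, so rows that do not move let the fingers close, or fill a call up. It gives the time, the measured TCP pose, the force and the opening at its end, in the units of the state.
- bot.sense(): the state, without advancing time (a new reading comes with each control period).
- bot.get_image(name): name is "scene" or "top" or "wrist"; returns a dict with "pixels" (384x512x3 uint8, blue, green, red), "mtx" (3x3 intrinsics, pixels), "distortion" ([k1, k2, p1, p2, k3] as OpenCV has them; the pictures are not rectified), "R" (3x3) and "t" (3): a world point X has camera coordinates R X + t; the wrist camera has in their place "T_tool_cam" (4x4, takes a point from camera to tool coordinates, whose origin is the TCP and whose axes are the tool frame's). Camera axes: x right, y down, z forward; pixel columns grow to the right and rows downward; lengths in m; the calibration is good to about 2 mm. A picture is of the moment at which its call begins: read the wrist's pose just before it. There is no depth.
- bot.hand_in(): hands the job in, once; it reports no verdict.
The state is a dict: "time_s": time; "joint_positions": joint angles; "qvel": joint speeds; "joint_efforts": joint torques, N m; "tcp_pos": TCP position; "tool_rot": TCP orientation; "ft_force": force on the tool from outside, world axes, zero at the start; "wrist_torque": the same for the moment, N m; "grip_width": opening from 0.0 (shut) to 1.0 (fully open).
Only numpy, scipy, OpenCV 4.12 (cv2) and the standard library are available. Lean on these libraries where they do the work, as an engineer would, in place of code of your own. Each camera call takes 0.05 s, during which the arm holds its last target. There are 200 camera calls.

### The job

Four battery packs stand loosely in a row on the charging rail, short of its contacts: push the whole row along the rail by its last pack only, until the first pack is fully home against the charging head and the packs touch one another. Then push the steel keeper fully across the rail behind them. Only push, with the fingers: do not pick up or touch the other packs, and leave everything else on the desk where it is.

Things in the scene. Friction and masses are not known exactly. Their poses are not given: they have to be found in the camera images.
- charger: Fixed charging rail: white plate 360 x 75 x 6 mm with a straight channel 49 mm wide between aluminium walls (tops 14 mm above the desk). Origin: on the desk plane under the channel's centre line. x axis: along the channel to the white charging head (60 x 85 x 60 mm high, the end stop); y: to the robot's side, where the keeper is; z up. Head's face at x = 115 mm, open end at x = -185 mm.
- stop_face (a point): Centre of the charging head's face (brass contacts), 25 mm above the desk, on the channel's centre line; the first pack must rest against this face.
- pack1: Grey battery pack, 36 mm along the channel, 46 across, 38 high, about 90 g, number 1 of four from the charging head. Origin: centre of its underside, 6 mm above the desk. Slides freely in the channel. Fully home at x = 97 mm in the charger's frame. The row starts 55 to 90 mm short, with gaps up to 3 mm.
- pack2: Grey battery pack, 36 mm along the channel, 46 across, 38 high, about 90 g, number 2 of four from the charging head. Origin: centre of its underside, 6 mm above the desk. Slides freely in the channel. Fully home at x = 61 mm in the charger's frame. The row starts 55 to 90 mm short, with gaps up to 3 mm.
- pack3: Grey battery pack, 36 mm along the channel, 46 across, 38 high, about 90 g, number 3 of four from the charging head. Origin: centre of its underside, 6 mm above the desk. Slides freely in the channel. Fully home at x = 25 mm in the charger's frame. The row starts 55 to 90 mm short, with gaps up to 3 mm.
- pack4: Grey battery pack, 36 mm along the channel, 46 across, 38 high, about 90 g, number 4 of four from the charging head (the last one, to be pushed). Origin: centre of its underside, 6 mm above the desk. Slides freely in the channel. Fully home at x = -11 mm in the charger's frame. The row starts 55 to 90 mm short, with gaps up to 3 mm.
- keeper_bar (a joint): Travel of the keeper, a steel bar sliding across the channel along the charger's -y, at x = -37 mm, just behind the fully home row: near 0 = drawn back, 0.070 m = fully shut (its stop). Stays where left, resists with about 1.5 N. Bar 8 mm thick, 16 to 28 mm above the desk; a pack in its way blocks it. Its guide (28 mm wide, top 36 mm) and catch stand just outside the channel walls.
- keeper_tab (a point): Centre of the outer face of the upright push tab on the keeper's outer end (34 mm wide along the channel, 6 mm thick, 8 to 52 mm above the desk). The face looks along the charger's +y, to the robot; pushing it along -y shuts the keeper. The point moves with the keeper, 30 mm above the desk.
- spare: A fifth, loose grey battery pack of the same kind, standing on the desk beside the rail (not part of the row). Origin under its centre. Not to be disturbed.
- tape: Roll of clear tape lying flat, 64 mm across, 19 mm high. Origin under its centre. Not to be disturbed.
- gel: Small bottle, 44 mm across, 85 mm tall, beyond the rail. Origin under its centre. Not to be disturbed.
- beaker: Open glass, 74 mm across, 85 mm tall. Origin under its centre. Not to be disturbed.
- driver: Screwdriver lying on the desk. Not to be disturbed.
- phone: Black phone, 150 x 72 x 9 mm, lying flat. Origin under its centre. Not to be disturbed.
- mug: White mug, 80 mm across, 92 mm tall. Origin under its centre. Not to be disturbed.
There are look-alikes about, which are no part of the job. What is shaped like the pack1 but green is not meant.

How it is judged:
By the outcome, as a careful person would: the job done as asked, in the order asked, and still so for the second after the job is handed in, with the robot touching nothing.
It also fails if it takes over 45 s, if anything falls off the work surface, if the arm or the gripper's body presses on something with over 40 N, if the wrist force passes 120 N, or if a joint passes its speed limit or range.

## Working session

There is one attempt and no reset: what is moved stays moved. The work goes in short steps, Python scripts to look and compute and a shell command to move; the robot and the scene stay as the last step left them, time stands still between calls to the robot, and variables do not carry over. Pictures are saved under pics/ and viewed, about 8 in all and at most 12, crops included, and the job is handed in when it is done.

```bash
mkdir -p pics; ls; python3 - <<'E'
from rig import bot
import cv2
for n in("scene","top"):
    i=bot.get_image(n); cv2.imwrite(f"pics/{n}0.png",i["pixels"]); print(n,i["mtx"],i["distortion"],i["R"],i["t"])
s=bot.sense();print(s)
E
```

```text
pics
scene [[414.70719142   0.         255.25485194]
 [  0.         414.70719142 188.4232726 ]
 [  0.           0.           1.        ]] [-0.10437909  0.          0.          0.          0.        ] [[-0.63007088  0.77653017 -0.00340353]
 [ 0.60788964  0.49050043 -0.62440332]
 [-0.48319858 -0.39548732 -0.78109469]] [ 0.33636728 -0.27403481  1.59724223]
top [[415.3610568    0.         258.09727057]
 [  0.         415.3610568  185.23427982]
 [  0.           0.           1.        ]] [-0.04687347  0.          0.          0.          0.        ] [[ 0.02448509 -0.99968588  0.00534909]
 [-0.9868901  -0.02502482 -0.1594418 ]
 [ 0.15952558 -0.00137502 -0.98719284]] [0.01575469 0.53468673 1.00151745]
{'time_s': 0.1, 'joint_positions': array([-1.42978602e+00,  4.86950914e-02,  9.76718954e-02,  1.62200642e+00,
       -2.91797525e-05,  1.44300116e+00]), 'qvel': array([-0.000428  , -0.00114733,  0.00350351, -0.00055605, -0.00033759,
        0.00076728]), 'joint_efforts': array([ 2.09557118e-03, -3.39850152e+01,  3.20935178e+01,  1.57707185e-02,
       -1.30337135e-04, -9.89884654e-07]), 'tcp_pos': array([ 0.13932785, -0.50556712,  0.23018324]), 'tool_rot': array([[-3.42763472e-04,  2.65579657e-01, -9.64088859e-01],
       [ 2.20701556e-03, -9.64086367e-01, -2.65579755e-01],
       [-9.99997506e-01, -2.21879015e-03, -2.55684844e-04]]), 'ft_force': array([-0.25548307,  0.66089233, -0.25835565]), 'wrist_torque': array([0.03308598, 0.02323553, 0.00640336]), 'grip_width': 1.0000695600253067}
```

View pics/scene0.png

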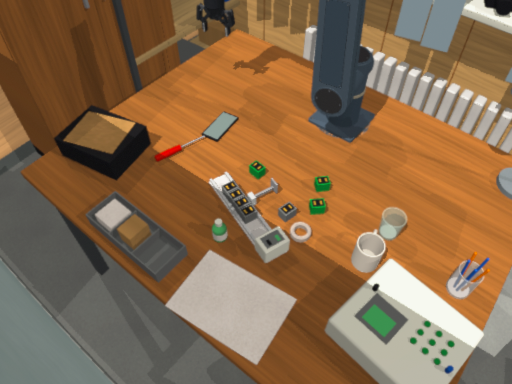

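View pics/top0.png

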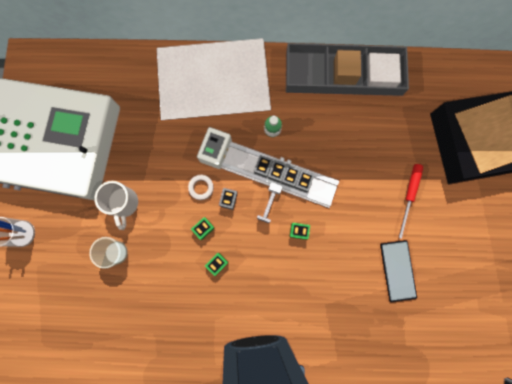

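Both views show the rail: in top, the head is at ~(213,147), four packs at (262,165)…(305,180), the open end at ~(330,195), and the keeper tab at ~(265,219). The spare is at (228,198), with a green look-alike at (300,231). I'll enlarge this area.

```bash
cat > h.py <<'E'
import numpy as np,cv2
from rig import bot
def cam(n):
    s=bot.sense(); i=bot.get_image(n)
    if "R" in i: R,t=np.array(i["R"]),np.array(i["t"])
    else:
        T=np.array(i["T_tool_cam"]);W=np.eye(4);W[:3,:3]=s["tool_rot"];W[:3,3]=s["tcp_pos"]
        M=np.linalg.inv(W@T);R,t=M[:3,:3],M[:3,3]
    return dict(px=i["pixels"],K=np.array(i["mtx"]),d=np.array(i["distortion"]),R=R,t=t)
def ray(c,uv,z):
    p=cv2.undistortPoints(np.array(uv,float).reshape(-1,1,2),c["K"],c["d"]).reshape(-1,2)
    D=np.c_[p,np.ones(len(p))]@c["R"]; C=-c["R"].T@c["t"]
    return C+D*((np.array(z)-C[2])/D[:,2])[:,None]
def proj(c,X):
    return cv2.projectPoints(np.array(X,float).reshape(-1,1,3),cv2.Rodrigues(c["R"])[0],c["t"],c["K"],c["d"])[0].reshape(-1,2)
def crop(c,name,x0,y0,w,h,k):
    cv2.imwrite(name,cv2.resize(c["px"][y0:y0+h,x0:x0+w],None,fx=k,fy=k,interpolation=cv2.INTER_CUBIC))
E
python3 - <<'E'
from h import *
c=cam("top"); crop(c,"pics/top1.png",185,120,160,110,5)
E
```

```text
(no output)
```

View pics/top1.png

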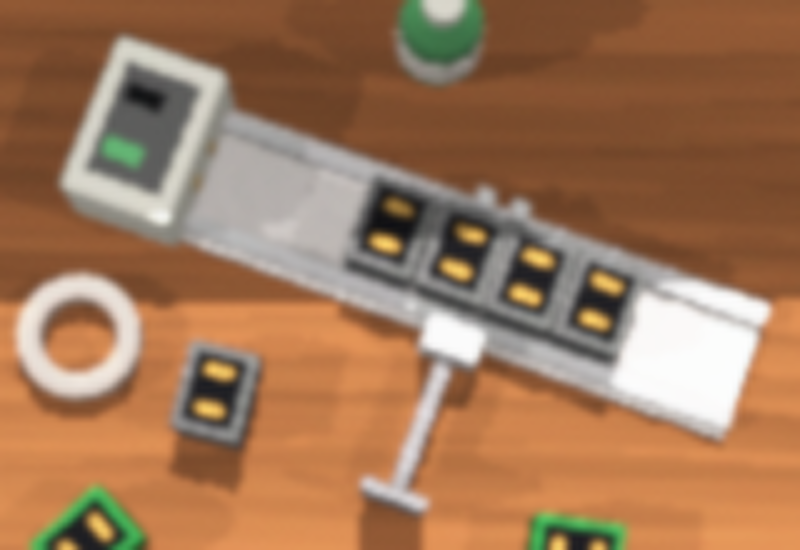

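```bash
python3 - <<'E'
from h import *
np.set_printoptions(precision=4,suppress=True)
c=cam("top"); I=cv2.cvtColor(c["px"],cv2.COLOR_BGR2HSV)
m=cv2.inRange(I,(15,130,150),(35,255,255)); m[:,:250]=0;m[:150]=0;m[192:]=0;m[:,312:]=0
n,l,st,ce=cv2.connectedComponentsWithStats(m)
P=[(ce[k],st[k][4]) for k in range(1,n) if st[k][4]>2]
P.sort(key=lambda a:a[0][0]); uv=np.array([p[0] for p in P]);W=ray(c,uv,.044);print(len(W),[p[1] for p in P]);print(np.c_[uv,W[:,:2]])
f=lambda x,y:(185+x/5-.4,120+y/5-.4)
for nm,z,pts in[("plateend",.010,[(770,305),(722,438)]),("wallfar",.014,[(240,108),(770,305)]),("wallnear",.014,[(190,236),(722,438)]),("headtop",.06,[(127,38),(228,78),(165,215),(62,182)]),("tab",.052,[(361,483),(427,505)]),("spare",.038,[(219,373),(209,409)]),("tape",.019,[(80,335)])]:
    print(nm,ray(c,[f(*p) for p in pts],z)[:,:2])
E
```

```text
7 [np.int32(15), np.int32(17), np.int32(8), np.int32(16), np.int32(14), np.int32(15), np.int32(16)]
[[261.6667 168.2667   0.5776   0.0211]
 [275.8235 173.4706   0.5651  -0.0149]
 [279.     166.5      0.5833  -0.0226]
 [289.5    178.625    0.5528  -0.0496]
 [292.2143 171.0714   0.5724  -0.0562]
 [303.3333 183.5333   0.5412  -0.0846]
 [305.8125 176.3125   0.5598  -0.0907]]
plateend [[ 0.557  -0.1804]
 [ 0.4867 -0.1552]]
wallfar [[ 0.6544  0.099 ]
 [ 0.5563 -0.1797]]
wallnear [[ 0.585   0.1226]
 [ 0.4863 -0.1545]]
headtop [[0.6771 0.1545]
 [0.6574 0.1026]
 [0.586  0.1315]
 [0.6016 0.1837]]
tab [[ 0.4553  0.0304]
 [ 0.4453 -0.0023]]
spare [[0.5102 0.1032]
 [0.4918 0.1076]]
tape [[0.5307 0.1768]]
```

```bash
python3 -m handwheel '[{"hand":1,"x":0.04,"y":0.037,"az":0.12},{"hand":1,"x":0.04,"y":0.037,"az":0.12},{"hand":1,"x":0.04,"y":0.037,"az":0.12},{"hand":1,"x":0.04,"y":0.037,"az":0.12},{"hand":1,"x":0.04,"y":0.037,"az":0.12},{"hand":1,"x":0.04,"y":0.037,"az":0.12},{"hand":1,"x":0.04,"y":0.037,"az":0.12},{"hand":1,"x":0.04,"y":0.037,"az":0.12}]' 40
```

```text
invalid input at $[0]: expected keys hand, x, y, z, ax, ay, az
```

```bash
python3 -m handwheel '[{"hand":1,"x":0.04,"y":0.037,"z":0,"ax":0,"ay":0,"az":0.12},{"hand":1,"x":0.04,"y":0.037,"z":0,"ax":0,"ay":0,"az":0.12},{"hand":1,"x":0.04,"y":0.037,"z":0,"ax":0,"ay":0,"az":0.12},{"hand":1,"x":0.04,"y":0.037,"z":0,"ax":0,"ay":0,"az":0.12},{"hand":1,"x":0.04,"y":0.037,"z":0,"ax":0,"ay":0,"az":0.12},{"hand":1,"x":0.04,"y":0.037,"z":0,"ax":0,"ay":0,"az":0.12},{"hand":1,"x":0.04,"y":0.037,"z":0,"ax":0,"ay":0,"az":0.12},{"hand":1,"x":0.04,"y":0.037,"z":0,"ax":0,"ay":0,"az":0.12}]' 40
```

```text
time_s: 1.2
tcp_pos: [0.4646, -0.2021, 0.2277]
tool_rot: [[-0.002, 0.949, -0.315], [0.001, -0.315, -0.949], [-1.0, -0.002, -0.0]]
ft_force: [1.5, -0.5, -0.2]
grip_width: -0.003
```

```bash
python3 -m handwheel '[{"hand":1,"x":0.014,"y":0.014,"z":-0.022,"ax":0,"ay":0,"az":-0.004},{"hand":1,"x":0.014,"y":0.014,"z":-0.022,"ax":0,"ay":0,"az":-0.004},{"hand":1,"x":0.014,"y":0.014,"z":-0.022,"ax":0,"ay":0,"az":-0.004},{"hand":1,"x":0.014,"y":0.014,"z":-0.022,"ax":0,"ay":0,"az":-0.004},{"hand":1,"x":0.013,"y":0.012,"z":-0.02,"ax":0,"ay":0,"az":-0.003},{"hand":1,"x":0,"y":0,"z":0,"ax":0,"ay":0,"az":0},{"hand":1,"x":0,"y":0,"z":0,"ax":0,"ay":0,"az":0},{"hand":1,"x":0,"y":0,"z":0,"ax":0,"ay":0,"az":0}]'
python3 - <<'E'
from h import *
c=cam("wrist"); cv2.imwrite("pics/w0.png",c["px"])
o=np.array([.5833,.0075,0]);ex=np.array([.333,.943,0]);ey=np.array([-.943,.333,0])
for n,x,y,z in[("rear4",-.119,0,.044),("end far wall",-.185,-.0375,.01),("end near",-.185,.0375,.01),("target",-.15,0,.006)]: print(n,proj(c,o+x*ex+y*ey+[0,0,z]))
E
```

```text
time_s: 2.2
tcp_pos: [0.5371, -0.1285, 0.1163]
tool_rot: [[-0.003, 0.946, -0.325], [-0.0, -0.325, -0.946], [-1.0, -0.002, 0.001]]
ft_force: [-0.3, 0.0, -0.6]
grip_width: -0.001
rear4 [[253.66814838 179.75778673]]
end far wall [[291.9612859 236.8671445]]
end near [[215.33899238 236.23228041]]
target [[253.87425756 201.39492389]]
```

View pics/w0.png

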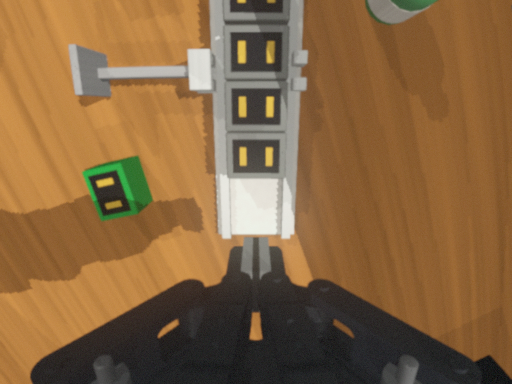

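The wrist view shows the rail straight ahead, with its edges at (219,237) and (296,237). Pack 4's rear edge is at ~(257,177) and the fingertips are at (256,238), so they're laterally aligned and the yaw matches. I'll descend behind pack 4.

```bash
python3 -m handwheel '[{"hand":1,"x":-0.0016,"y":-0.0047,"z":-0.025,"ax":0,"ay":0,"az":0},{"hand":1,"x":0,"y":0,"z":-0.025,"ax":0,"ay":0,"az":0},{"hand":1,"x":0,"y":0,"z":-0.025,"ax":0,"ay":0,"az":0},{"hand":1,"x":0,"y":0,"z":-0.01,"ax":0,"ay":0,"az":0},{"hand":1,"x":0,"y":0,"z":-0.008,"ax":0,"ay":0,"az":0},{"hand":1,"x":0,"y":0,"z":0,"ax":0,"ay":0,"az":0},{"hand":1,"x":0,"y":0,"z":0,"ax":0,"ay":0,"az":0},{"hand":1,"x":0,"y":0,"z":0,"ax":0,"ay":0,"az":0}]'
python3 - <<'E'
from h import *
c=cam("wrist"); cv2.imwrite("pics/w1.png",c["px"])
E
```

```text
time_s: 3.25
tcp_pos: [0.5404, -0.1382, 0.0304]
tool_rot: [[0.013, 0.944, -0.329], [-0.007, -0.329, -0.944], [-1.0, 0.015, 0.002]]
ft_force: [-0.1, 0.1, 0.7]
grip_width: 0.0
```

View pics/w1.png

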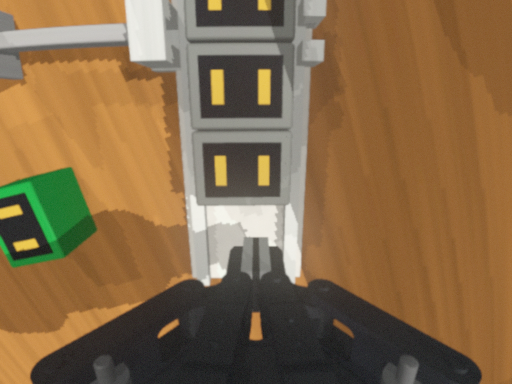

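The descent drifted about 6 mm to the far side: fingers are at column 256, pack 4's centre at column 242, both inside the channel. I'll correct the offset and the small tilt.

```bash
python3 -m handwheel '[{"hand":1,"x":-0.003,"y":0.001,"z":-0.003,"ax":0.004,"ay":0.007,"az":0},{"hand":1,"x":-0.003,"y":0.001,"z":-0.003,"ax":0.003,"ay":0.006,"az":0},{"hand":1,"x":0,"y":0,"z":0,"ax":0,"ay":0,"az":0},{"hand":1,"x":0.002,"y":0.0056,"z":0,"ax":0,"ay":0,"az":0},{"hand":1,"x":0.002,"y":0.0056,"z":0,"ax":0,"ay":0,"az":0},{"hand":1,"x":0,"y":0,"z":0,"ax":0,"ay":0,"az":0},{"hand":1,"x":0,"y":0,"z":0,"ax":0,"ay":0,"az":0},{"hand":1,"x":0,"y":0,"z":0,"ax":0,"ay":0,"az":0}]'
python3 - <<'E'
from h import *
o=np.array([.5833,.0075,0]);ex=np.array([.330,.944,0]);ey=np.array([-.944,.330,0])
r=bot.sense()["tcp_pos"]-o; print(r@ex,r@ey)
c=cam("wrist"); cv2.imwrite("pics/w2.png",c["px"])
I=cv2.cvtColor(c["px"],cv2.COLOR_BGR2HSV); m=cv2.inRange(I,(15,130,150),(35,255,255)); m[:,:180]=0;m[:,310:]=0;m[225:]=0
n,l,st,ce=cv2.connectedComponentsWithStats(m)
for k in range(1,n):
  if st[k][4]>100: print(ce[k],st[k])
E
```

```text
time_s: 4.3
tcp_pos: [0.5389, -0.1238, 0.0246]
tool_rot: [[0.0, 0.945, -0.328], [0.0, -0.328, -0.945], [-1.0, 0.0, -0.0]]
ft_force: [-0.2, 0.3, -0.1]
grip_width: 0.001
-0.1386161197682327 -0.0014087663103395862
[228.53513514  21.40540541] [222   2  14  40 555]
[279.4766537   21.90856031] [273   3  14  39 514]
[230.88470067 117.9578714 ] [224 101  14  35 451]
[278.10307018 117.85526316] [272 101  14  35 456]
[185.24242424 187.76767677] [180 143  15  82 693]
[232.91594203 200.47246377] [227 186  13  30 345]
[276.46892655 200.42655367] [271 186  12  30 354]
```

```bash
python3 -m handwheel '[{"hand":1,"x":0.0023,"y":0.0066,"z":0,"ax":0,"ay":0,"az":0},{"hand":1,"x":0.0023,"y":0.0066,"z":0,"ax":0,"ay":0,"az":0},{"hand":1,"x":0.0023,"y":0.0066,"z":0,"ax":0,"ay":0,"az":0},{"hand":1,"x":0.0023,"y":0.0066,"z":0,"ax":0,"ay":0,"az":0},{"hand":1,"x":0.0023,"y":0.0066,"z":0,"ax":0,"ay":0,"az":0},{"hand":1,"x":0.0023,"y":0.0066,"z":0,"ax":0,"ay":0,"az":0},{"hand":1,"x":0.0023,"y":0.0066,"z":0,"ax":0,"ay":0,"az":0},{"hand":1,"x":0.0023,"y":0.0066,"z":0,"ax":0,"ay":0,"az":0}]'
cat > st.py <<'E'
from h import *
o=np.array([.5833,.0075,0]);ex=np.array([.330,.944,0]);ey=np.array([-.944,.330,0])
s=bot.sense();r=s["tcp_pos"]-o;f=s["ft_force"]; print("x,y,z mm",np.round([r@ex*1e3,r@ey*1e3,r[2]*1e3],1),"f",np.round([f@ex,f@ey,f[2]],1))
c=cam("wrist")
I=cv2.cvtColor(c["px"],cv2.COLOR_BGR2HSV); m=cv2.inRange(I,(15,130,150),(35,255,255)); m[:,:180]=0;m[:,320:]=0;m[260:]=0
n,l,st,ce=cv2.connectedComponentsWithStats(m)
for k in range(1,n):
  if st[k][4]>100: print(np.round(ce[k]),st[k])
E
python3 st.py
```

```text
time_s: 5.35
tcp_pos: [0.558, -0.0693, 0.0247]
tool_rot: [[-0.001, 0.944, -0.33], [-0.003, -0.33, -0.944], [-1.0, 0.0, 0.003]]
ft_force: [-0.5, -3.2, 0.6]
grip_width: 0.003
x,y,z mm [-80.8  -1.4  24.7] f [-3.2 -0.6  0.6]
[229.  49.] [222  30  15  39 509]
[279.  48.] [274  30  12  38 455]
[183. 122.] [180  95   8  48 240]
[231. 139.] [225 123  13  34 430]
[278. 139.] [273 124  11  32 342]
[233. 217.] [227 203  13  29 340]
[276. 217.] [270 203  13  29 334]
[187. 239.] [180 213  17  47 425]
```

```bash
python3 -m handwheel '[{"hand":1,"x":0.002,"y":0.0057,"z":0,"ax":0,"ay":0,"az":0},{"hand":1,"x":0.002,"y":0.0057,"z":0,"ax":0,"ay":0,"az":0},{"hand":1,"x":0.002,"y":0.0057,"z":0,"ax":0,"ay":0,"az":0},{"hand":1,"x":0.0013,"y":0.0038,"z":0,"ax":0,"ay":0,"az":0},{"hand":1,"x":0.001,"y":0.0028,"z":0,"ax":0,"ay":0,"az":0},{"hand":1,"x":0.001,"y":0.0028,"z":0,"ax":0,"ay":0,"az":0},{"hand":1,"x":0.001,"y":0.0028,"z":0,"ax":0,"ay":0,"az":0},{"hand":1,"x":0.001,"y":0.0028,"z":0,"ax":0,"ay":0,"az":0}]'
python3 st.py
```

```text
time_s: 6.4
tcp_pos: [0.5701, -0.0344, 0.0247]
tool_rot: [[-0.001, 0.944, -0.329], [-0.003, -0.329, -0.944], [-1.0, 0.0, 0.003]]
ft_force: [-1.7, -1.7, -0.7]
grip_width: 0.001
x,y,z mm [-44.   -1.4  24.7] f [-2.2  1.1 -0.7]
[183. 137.] [180  24  12 178 913]
[229.  49.] [223  30  13  38 477]
[279.  49.] [273  30  13  38 457]
[231. 140.] [225 124  13  33 391]
[278. 139.] [272 124  12  32 344]
[233. 217.] [228 203  12  29 341]
[276. 217.] [271 204  11  27 267]
```

```bash
python3 -m handwheel '[{"hand":1,"x":0.0005,"y":0.0014,"z":0,"ax":0,"ay":0,"az":0},{"hand":1,"x":0.0005,"y":0.0014,"z":0,"ax":0,"ay":0,"az":0},{"hand":1,"x":0.0005,"y":0.0014,"z":0,"ax":0,"ay":0,"az":0},{"hand":1,"x":0.0005,"y":0.0014,"z":0,"ax":0,"ay":0,"az":0},{"hand":1,"x":0.0005,"y":0.0014,"z":0,"ax":0,"ay":0,"az":0},{"hand":1,"x":0.0005,"y":0.0014,"z":0,"ax":0,"ay":0,"az":0},{"hand":1,"x":0.0005,"y":0.0014,"z":0,"ax":0,"ay":0,"az":0},{"hand":1,"x":0.0005,"y":0.0014,"z":0,"ax":0,"ay":0,"az":0}]'
python3 st.py
```

```text
time_s: 7.45
tcp_pos: [0.5708, -0.032, 0.025]
tool_rot: [[-0.009, 0.942, -0.335], [-0.022, -0.335, -0.942], [-1.0, -0.001, 0.024]]
ft_force: [-2.1, -6.0, 1.6]
grip_width: -0.001
x,y,z mm [-41.4  -1.3  25. ] f [-6.3 -0.   1.6]
[227.  48.] [221  29  13  39 483]
[278.  48.] [272  29  13  39 468]
[184. 155.] [180  74  13 132 775]
[230. 141.] [224 125  13  33 384]
[277. 140.] [272 124  12  33 364]
[233. 218.] [227 204  13  29 344]
[276. 218.] [271 205  11  27 278]
```

```bash
python3 -m handwheel '[{"hand":1,"x":0.001,"y":0.0028,"z":0,"ax":0.01,"ay":-0.004,"az":0.003},{"hand":1,"x":0.001,"y":0.0028,"z":0,"ax":0.01,"ay":-0.004,"az":0.003},{"hand":1,"x":0.001,"y":0.0028,"z":0,"ax":0.006,"ay":-0.002,"az":0},{"hand":1,"x":0.001,"y":0.0028,"z":0,"ax":0.006,"ay":-0.002,"az":0},{"hand":1,"x":0.001,"y":0.0028,"z":0,"ax":0.006,"ay":-0.002,"az":0},{"hand":1,"x":0.001,"y":0.0028,"z":0,"ax":0.006,"ay":-0.002,"az":0},{"hand":1,"x":0.001,"y":0.0028,"z":0,"ax":0.006,"ay":-0.002,"az":0},{"hand":1,"x":0.001,"y":0.0028,"z":0,"ax":0.006,"ay":-0.002,"az":0}]'
python3 st.py; python3 - <<'E'
from h import *
c=cam("wrist"); cv2.imwrite("pics/w3.png",c["px"])
E
```

```text
time_s: 8.5
tcp_pos: [0.571, -0.0318, 0.0248]
tool_rot: [[-0.007, 0.939, -0.343], [-0.012, -0.343, -0.939], [-1.0, -0.002, 0.014]]
ft_force: [-2.5, -7.9, 2.2]
grip_width: 0.001
x,y,z mm [-41.2  -1.4  24.8] f [-8.3 -0.3  2.2]
[276.  48.] [270  29  13  39 501]
[225.  49.] [219  30  13  39 480]
[184. 167.] [180 110  12  97 619]
[229. 141.] [223 125  13  33 387]
[276. 140.] [271 124  11  33 355]
[233. 218.] [227 204  13  29 338]
[276. 217.] [271 204  10  28 271]
```

View pics/w3.png

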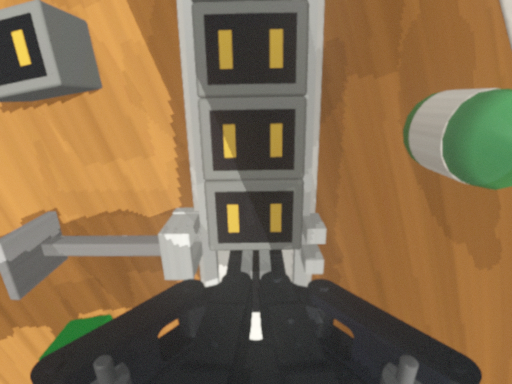

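The row has stopped firmly: the force rises with no further travel. The wrist view shows packs touching, pack 4's rear edge at row ~248 and the keeper guide at (180,243). Next I back off and lift.

```bash
python3 -m handwheel '[{"hand":1,"x":-0.003,"y":-0.0085,"z":0,"ax":0,"ay":0,"az":0.004},{"hand":1,"x":-0.003,"y":-0.0085,"z":0,"ax":0.006,"ay":-0.004,"az":0.005},{"hand":1,"x":-0.003,"y":-0.0085,"z":0,"ax":0.006,"ay":-0.003,"az":0.005},{"hand":1,"x":0,"y":0,"z":0.02,"ax":0,"ay":0,"az":0},{"hand":1,"x":0,"y":0,"z":0.03,"ax":0,"ay":0,"az":0},{"hand":1,"x":0,"y":0,"z":0.03,"ax":0,"ay":0,"az":0},{"hand":1,"x":-0.03,"y":0.016,"z":0.005,"ax":0,"ay":0,"az":0},{"hand":1,"x":-0.04,"y":0.022,"z":0,"ax":0,"ay":0,"az":0}]'
python3 st.py
```

```text
time_s: 9.6
tcp_pos: [0.4917, -0.02, 0.1116]
tool_rot: [[0.005, 0.944, -0.33], [0.01, -0.33, -0.944], [-1.0, 0.001, -0.012]]
ft_force: [0.5, -0.1, 0.8]
grip_width: -0.001
x,y,z mm [-56.2  77.4 111.6] f [ 0.  -0.5  0.8]
[239.  99.] [  180     0   114   176 13684]
[225.  44.] [220  34  10  22 169]
[197.  48.] [192  37  10  23 164]
[243. 221.] [ 180  189  116   71 5175]
```

Continuing to the front of the tab (target 0.411, 0.029), straightening the tilt.

```bash
python3 -m handwheel '[{"hand":1,"x":-0.027,"y":0.0163,"z":0,"ax":-0.003,"ay":0.002,"az":0},{"hand":1,"x":-0.027,"y":0.0163,"z":0,"ax":-0.003,"ay":0.002,"az":0},{"hand":1,"x":-0.027,"y":0.0163,"z":0,"ax":-0.003,"ay":0.001,"az":0},{"hand":1,"x":0,"y":0,"z":0,"ax":0,"ay":0,"az":0},{"hand":1,"x":0,"y":0,"z":0,"ax":0,"ay":0,"az":0},{"hand":1,"x":0,"y":0,"z":0,"ax":0,"ay":0,"az":0},{"hand":1,"x":0,"y":0,"z":0,"ax":0,"ay":0,"az":0},{"hand":1,"x":0,"y":0,"z":0,"ax":0,"ay":0,"az":0}]'
python3 st.py; python3 - <<'E'
from h import *
a=cam("top")["px"][120:230,185:345];b=cam("wrist")["px"]
cv2.imwrite("pics/c.png",np.hstack([cv2.resize(a,(436,300),interpolation=cv2.INTER_CUBIC),cv2.resize(b,(364,300))]))
E
```

```text
time_s: 10.65
tcp_pos: [0.402, 0.0328, 0.1096]
tool_rot: [[-0.006, 0.944, -0.329], [0.009, -0.329, -0.944], [-1.0, -0.009, -0.006]]
ft_force: [1.0, -0.3, -0.2]
grip_width: 0.002
x,y,z mm [-36.  179.5 109.6] f [ 0.  -1.  -0.2]
[186.   9.] [180   0  19  31 293]
[251. 142.] [  180     0   140   260 25863]
[211.  18.] [205   7  14  23 171]
[238.  32.] [231  22  15  22 170]
```

View pics/c.png

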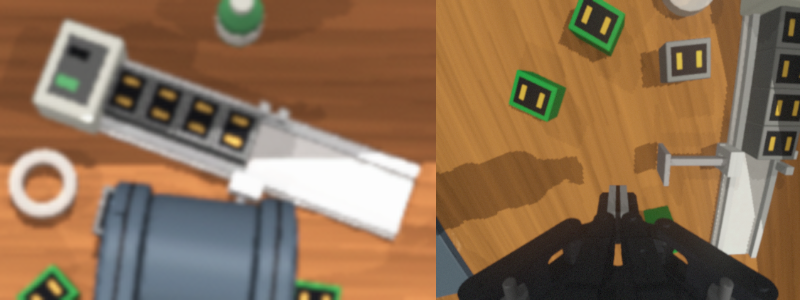

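The row is seated against the head, with no gaps visible in top. The wrist view shows the tab to the right of the fingers, so I'll zoom in there to place the contact.

```bash
python3 - <<'E'
from h import *
c=cam("wrist"); crop(c,"pics/w4.png",220,160,200,100,4)
o=np.array([.5833,.0075,0]);ex=np.array([.330,.944,0]);ey=np.array([-.944,.330,0])
for x in(-.054,-.020):
  for z in(.052,.008): print(x,z,(proj(c,o+x*ex+.128*ey+[0,0,z])-[220,160])*4)
E
```

```text
-0.054 0.052 [[406.95598475 311.50316115]]
-0.054 0.008 [[366.75438442 228.95600536]]
-0.02 0.052 [[420.23629707 146.80186855]]
-0.02 0.008 [[375.94549492  88.10229003]]
```

View pics/w4.png

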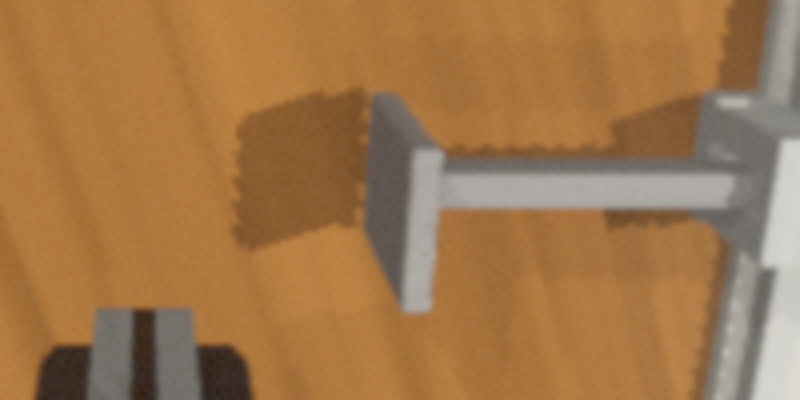

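Tab corners are seen at (404,312) and (415,148) in the crop, against (407,311) and (420,147) predicted, agreeing within ~1 mm. So the tab is at x≈-37, y≈129 mm. Now I descend.

```bash
python3 -m handwheel '[{"hand":1,"x":0,"y":0,"z":-0.013,"ax":-0.005,"ay":-0.003,"az":0},{"hand":1,"x":0,"y":0,"z":-0.013,"ax":-0.004,"ay":-0.003,"az":0},{"hand":1,"x":0,"y":0,"z":-0.013,"ax":0,"ay":0,"az":0},{"hand":1,"x":0,"y":0,"z":-0.013,"ax":0,"ay":0,"az":0},{"hand":1,"x":0,"y":0,"z":-0.013,"ax":0,"ay":0,"az":0},{"hand":1,"x":0,"y":0,"z":-0.013,"ax":0,"ay":0,"az":0},{"hand":1,"x":0,"y":0,"z":0,"ax":0,"ay":0,"az":0},{"hand":1,"x":0,"y":0,"z":0,"ax":0,"ay":0,"az":0}]'
python3 st.py|head -1
```

```text
time_s: 11.85
tcp_pos: [0.3998, 0.0332, 0.0242]
tool_rot: [[-0.003, 0.945, -0.328], [-0.0, -0.328, -0.945], [-1.0, -0.003, 0.002]]
ft_force: [0.2, -0.3, -0.3]
grip_width: 0.002
x,y,z mm [-36.3 181.7  24.2] f [-0.2 -0.3 -0.3]
```

```bash
python3 -m handwheel '[{"hand":1,"x":0.0094,"y":-0.0033,"z":0,"ax":0,"ay":0,"az":0},{"hand":1,"x":0.0094,"y":-0.0033,"z":0,"ax":0,"ay":0,"az":0},{"hand":1,"x":0.0075,"y":-0.0026,"z":0,"ax":0,"ay":0,"az":0},{"hand":1,"x":0.0075,"y":-0.0026,"z":0,"ax":0,"ay":0,"az":0},{"hand":1,"x":0.0075,"y":-0.0026,"z":0,"ax":0,"ay":0,"az":0},{"hand":1,"x":0.0075,"y":-0.0026,"z":0,"ax":0,"ay":0,"az":0},{"hand":1,"x":0.0075,"y":-0.0026,"z":0,"ax":0,"ay":0,"az":0},{"hand":1,"x":0.0075,"y":-0.0026,"z":0,"ax":0,"ay":0,"az":0}]'
python3 st.py|head -1
```

```text
time_s: 12.9
tcp_pos: [0.4686, 0.0097, 0.0257]
tool_rot: [[-0.002, 0.945, -0.328], [0.0, -0.328, -0.945], [-1.0, -0.002, 0.001]]
ft_force: [-1.2, 1.3, 1.2]
grip_width: 0.0
x,y,z mm [-35.8 109.   25.7] f [0.9 1.6 1.2]
```

```bash
python3 -m handwheel '[{"hand":1,"x":0.0057,"y":-0.002,"z":0,"ax":0,"ay":0,"az":0},{"hand":1,"x":0.0057,"y":-0.002,"z":0,"ax":0,"ay":0,"az":0},{"hand":1,"x":0.0057,"y":-0.002,"z":0,"ax":0,"ay":0,"az":0},{"hand":1,"x":0.0047,"y":-0.0016,"z":0,"ax":0,"ay":0,"az":0},{"hand":1,"x":0.0028,"y":-0.001,"z":0,"ax":0,"ay":0,"az":0},{"hand":1,"x":0.0028,"y":-0.001,"z":0,"ax":0,"ay":0,"az":0},{"hand":1,"x":0.0028,"y":-0.001,"z":0,"ax":0,"ay":0,"az":0},{"hand":1,"x":0.0028,"y":-0.001,"z":0,"ax":0,"ay":0,"az":0}]'
python3 st.py|head -1
```

```text
time_s: 13.95
tcp_pos: [0.5018, -0.0018, 0.0254]
tool_rot: [[-0.007, 0.945, -0.328], [0.002, -0.328, -0.945], [-1.0, -0.008, 0.0]]
ft_force: [-10.6, 3.9, 9.4]
grip_width: -0.002
x,y,z mm [-35.7  73.9  25.4] f [ 0.2 11.2  9.4]
```

```bash
python3 -m handwheel '[{"hand":1,"x":0.0019,"y":-0.0007,"z":0,"ax":0,"ay":-0.003,"az":0},{"hand":1,"x":0.0019,"y":-0.0007,"z":0,"ax":0,"ay":-0.003,"az":0},{"hand":1,"x":0.0019,"y":-0.0007,"z":0,"ax":0,"ay":-0.003,"az":0},{"hand":1,"x":0.0019,"y":-0.0007,"z":0,"ax":0,"ay":-0.003,"az":0},{"hand":1,"x":0.0019,"y":-0.0007,"z":0,"ax":0,"ay":0,"az":0},{"hand":1,"x":0.0019,"y":-0.0007,"z":0,"ax":0,"ay":0,"az":0},{"hand":1,"x":0,"y":0,"z":0,"ax":0,"ay":0,"az":0},{"hand":1,"x":0,"y":0,"z":0,"ax":0,"ay":0,"az":0}]'
python3 st.py|head -1
```

```text
time_s: 15.0
tcp_pos: [0.5011, -0.0016, 0.0257]
tool_rot: [[-0.021, 0.945, -0.325], [0.011, -0.325, -0.946], [-1.0, -0.023, -0.003]]
ft_force: [-1.6, 1.3, 1.1]
grip_width: 0.003
x,y,z mm [-35.7  74.6  25.7] f [0.7 1.9 1.1]
```

It won't go any further. Retreating, lifting and swinging clear for a final look.

```bash
python3 -m handwheel '[{"hand":1,"x":-0.0094,"y":0.0033,"z":0,"ax":0,"ay":0,"az":0},{"hand":1,"x":-0.0142,"y":0.005,"z":0,"ax":0,"ay":0,"az":0},{"hand":1,"x":-0.019,"y":0.0066,"z":0,"ax":-0.01,"ay":-0.02,"az":0},{"hand":1,"x":0,"y":0,"z":0.03,"ax":0,"ay":0,"az":0},{"hand":1,"x":0,"y":0,"z":0.04,"ax":0,"ay":0,"az":0},{"hand":1,"x":-0.02,"y":0,"z":0.05,"ax":0,"ay":0,"az":0},{"hand":1,"x":-0.03,"y":-0.02,"z":0.04,"ax":0,"ay":0,"az":0},{"hand":1,"x":-0.04,"y":-0.03,"z":0,"ax":0,"ay":0,"az":0}]'
python3 -m handwheel '[{"hand":1,"x":-0.02,"y":-0.05,"z":0,"ax":0,"ay":0,"az":0},{"hand":1,"x":-0.02,"y":-0.05,"z":0,"ax":0,"ay":0,"az":0},{"hand":1,"x":0,"y":-0.05,"z":0,"ax":0,"ay":0,"az":0},{"hand":1,"x":0,"y":-0.05,"z":0,"ax":0,"ay":0,"az":0},{"hand":1,"x":0,"y":0,"z":0,"ax":0,"ay":0,"az":0},{"hand":1,"x":0,"y":0,"z":0,"ax":0,"ay":0,"az":0},{"hand":1,"x":0,"y":0,"z":0,"ax":0,"ay":0,"az":0},{"hand":1,"x":0,"y":0,"z":0,"ax":0,"ay":0,"az":0}]'
python3 - <<'E'
from h import *
c=cam("top");crop(c,"pics/top9.png",185,120,160,110,5)
I=cv2.cvtColor(c["px"],cv2.COLOR_BGR2HSV); m=cv2.inRange(I,(15,130,150),(35,255,255)); m[:,:225]=0;m[:140]=0;m[192:]=0;m[:,312:]=0
n,l,st,ce=cv2.connectedComponentsWithStats(m)
o=np.array([.5833,.0075,0]);A=np.c_[[.330,.944,0],[-.944,.330,0]]
for k in range(1,n):
  if st[k][4]>4: print(np.round((ray(c,ce[k],.044)[0]-o)@A*1e3,1),st[k][4])
E
```

```text
time_s: 16.05
tcp_pos: [0.3588, -0.0352, 0.1863]
tool_rot: [[-0.002, 0.947, -0.32], [-0.003, -0.32, -0.947], [-1.0, -0.001, 0.003]]
ft_force: [0.7, -1.1, -0.1]
grip_width: -0.0
time_s: 17.05
tcp_pos: [0.3131, -0.2369, 0.1872]
tool_rot: [[0.007, 0.948, -0.318], [-0.009, -0.318, -0.948], [-1.0, 0.009, 0.006]]
ft_force: [0.2, 0.0, -0.0]
grip_width: 0.002
[-11.8   9.4] 17
```

View pics/top9.png

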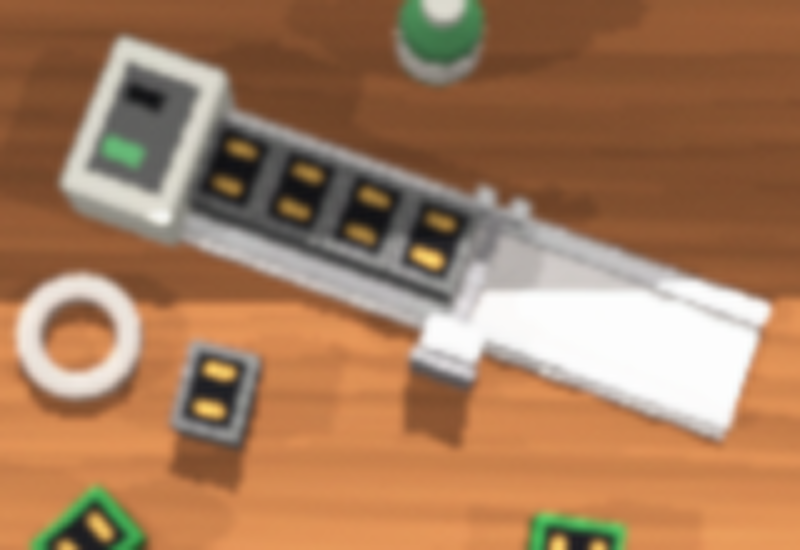

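Top view: four packs seated from the head at (225,130) to the keeper at (475,260), with even pitch. Contact pads run (239,150), (307,173), (374,197), (441,221), about 36 mm each. The keeper bar crosses the channel, its tab is up against the guide at (445,360), and the spare and tape haven't moved.

```bash
python3 -c "
from rig import bot
print(bot.hand_in())"
```

```text
the job is handed in; nothing more can be done
None
```

The row is home against the charging head and the keeper is shut behind it. I handed the job in at about 17 s of robot time, with the arm clear of everything.

**Packs:** I pushed the row by pack 4 only, until it stopped firmly at about 8 N with no further travel. In the last top view the packs sit about 36 mm apart, so they are touching. Pack 4 measured x ≈ -11.8 mm against a nominal -11 mm, within the camera's 2 mm calibration. That number came from one contact pad; the colour mask missed the other seven, so the spacing was read from the picture.

**Keeper:** I pushed the tab about 70 mm until the force rose to about 11 N and it moved no further. The picture shows the bar across the channel and the tab against its guide.

**Other objects:** The spare, tape, bottle and the two green look-alikes in that view look unmoved. I did not check the mug, beaker, phone and screwdriver again, but the arm stayed away from them.

**Disagreements along the way:** The fingers drifted about 6 mm sideways while descending behind pack 4. I corrected that before touching it. The top and wrist cameras also disagreed by up to about 4 mm on where the channel's centre line was; I lined up on the wrist view.

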